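# Switch on the guarded drive power of a texture analyser

### The arm

A 7-joint arm with a two-finger parallel gripper is mounted at the origin on the work surface. World frame = base frame: x ahead of the robot, y to its left, z up, the work surface at z = 0. Lengths are in m, angles in degrees, forces in N, time in s.
With the tool pointing down it reaches from about 0.425 to 0.875 m from the base axis. Payload 4.7 kg.
Tool frame: the origin (TCP) lies between the finger pads; the fingertips stand 22 mm ahead of it and the grasp point (between the pads) lies 3 mm ahead of it (env.tip_reach is the distance from the TCP to the fingertips, in m); z points along the fingers, y is the line along which they close (so a half turn about z gives the same grasp; the last joint's range is limited). The gripper opens to 87 mm and grips with 3 to 60 N. Pads are 19 mm wide; open, the fingers measure 117 mm over their backs; the gripper's body (75 mm by 190 mm) begins 51 mm behind the grasp point.
Start: joints at [-75.739, 18.392, -4.016, 83.108, 1.295, 78.541, -3.26], TCP at [0.151, 0.632, 0.245] pointing down, gripper open.
Joint ranges: [-163.93, 163.93], [-17.29, 119.83], [-79.2, 71.16], [3.27, 140.29], [-89.18, 269.18], [5.43, 117.66], [-154.24, 154.24]. Speed limits (degrees/s): [147.25, 147.25, 180, 180, 180, 180, 180].

### API

Orientations are given as [roll, pitch, yaw] about the fixed x, y, z axes, in that order (R = Rz(yaw) Ry(pitch) Rx(roll)).
In Python, from cell import env gives the robot as it stands.
- The arm moves only by the shell command python3 -m creep 'ROWS' [FORCE]. ROWS is JSON, one flat list of numbers, 7 for each row, row after row: the finger opening in mm, from 0 to 87, then the shift along the tool's x, y, z in units of 30 mm (1.0 is 30 mm), then the turn, a rotation vector about the tool's x, y, z in units of 6 degrees (1.0 is 6 degrees). A call has 1 to 12 rows; each row is the pose to reach, as a shift and turn from the pose commanded when the call began, along the tool's axes at that moment; what a row does not reach only later rows make up. A row lasts 1/10 s, in which the tool goes at most 50 mm and 8.59 degrees, less where a joint would pass 70% of its speed; a pose out of reach is approached as far as the arm can. A call with a gripper value outside its range is refused whole. The fingers move at their own pace and stop on an object; FORCE is the grip in N (left out, the last holds). Time passes only in rows, so rows that repeat a pose let the fingers close. It gives the time, the measured TCP pose, the force, the opening and the grip force at its end, in the units of the state.
- env.get_obs(): the state, without advancing time (a new reading comes with each control period).
- env.read_camera(name): name is "scene" or "top" or "wrist"; returns a dict with "color" (420x560x3 uint8, red, green, blue), "depth" (420x560 float32, m along the optical axis (not along the pixel's ray), 0 where there is no reading), "fovy" (degrees; the focal length in pixels is half the picture's height over the tangent of half this angle, whatever the lens; pixels are square), "cx", "cy" (the principal point, pixels), "R" (3x3) and "t" (3): a world point X has camera coordinates R X + t. Camera axes: x right, y down, z forward; pixel columns grow to the right and rows downward; lengths in m; the calibration is good to about 2 mm. A picture is of the moment at which its call begins.
- env.sign_off(): hands the job in; it is judged then, once.
The state is a dict: "time_s": time; "qpos": joint angles; "joint_velocities": joint speeds; "effort": joint torques, N m; "tool_pos": TCP position; "tool_rot": TCP orientation; "force": force on the tool from outside, world axes, zero at the start; "wrist_torque": the same for the moment, N m; "grip_width": finger opening in m; "grasp_force": force on a finger pad.
Only numpy, scipy, OpenCV 4.12 (cv2) and the standard library are available. Lean on these libraries where they do the work, as an engineer would, in place of code of your own. Each camera call takes 0.05 s, during which the arm holds its last target. There are 200 camera calls.

### The job

Switch the test stand's drive on at the green control desk: with a fingertip lift the long slotted guard up and back until it stays open by itself, push the toggle lever beneath it over to its far side, then tip the guard forward again so that it drops fully shut over the lever. Work with the fingertips only: pick nothing up, and leave the desk's other controls and the things on and around the desk where they are.

Things in the scene. Friction and masses are not known exactly. Their poses are not given: they have to be found in the camera images.
- desk: Fixed green steel control desk, 200 deep x 370 wide x 75 mm high; its place and yaw vary. On its top lie, side by side and in varying order, three black module plates; an 80 mm blank bay closes the row on the left. Origin: centre of its underside. x points from its front edge to its rear, away from the robot; y left; z up.
- drive_module: The module with the long slotted guard: black plate 150 deep x 88 wide x 3 mm. Origin: centre of its underside, 75 mm above the bench; axes parallel to the desk's. The guard over it is bare 2.5 mm aluminium, 85 mm front to back, 50 wide, with a 13 mm slot along its top.
- guard_hinge (a point): Middle of the drive guard's hinge pin, which runs along the module's y: 40 mm behind (+x) and 15 mm above the module's origin. Fixed to the module.
- guard_lip (a point): On the guard: middle of the front edge of its finger lip; shut, 85 mm in front of the hinge pin and 33 mm above it. The lip is 44 mm wide, stands 23 mm ahead of the two cheeks and 41 mm clear over the plate; the guard's front is open, so a fingertip goes under the lip from the front. Inside the cheeks 45 mm wide; top face 31 mm above the pin.
- drive_guard (a joint): Angle of the drive guard, rad: 0 shut, grows as it is lifted up and back, stop at 1.78. No latch or spring; 55 to 90 g: its weight shuts it below about 1.0 and holds it open above about 1.2. Open at the stop its top sheet is upright, its outer face 30 to 50 mm behind the pin (leaning back), its lip 76 mm above the pin; a push under 1 N from behind tips it.
- toggle_tip (a point): Near the tip of the drive toggle's steel bat lever, 27 mm from its pivot (on the module's centre line, 8 mm above the module's origin); lever 12 mm thick at the tip, 29 mm long. At the start it leans to the front: 10 mm in front of the module's origin, 33 mm above it. Under the guard, which clears it in both positions.
- drive_toggle (a joint): Angle of the drive lever, rad: 0 leaning to the front (off), 0.76 leaning to the rear, towards the hinge (on). An over-centre spring snaps it to either end from the middle (0.38); about 1 N at the tip starts it.
- return_guard (a joint): Angle of the guard of another module, rad: 0 shut. This guard is shorter (66 mm), wider (62 mm) and lower (37 mm above its plate) than the drive guard, has no slot and covers a push button. It stays shut.
- range_toggle (a joint): Bare toggle lever (22 mm) on the third module, rad: 0 leaning to the front, 0.76 to the rear. It stays at 0.
- knob_mark (a point): Pointer end of the black speed knob (34 mm across, 25 mm high) behind the bare toggle on the third module, 12 mm off the knob's axis. It is not to be turned.
- probe: Loose aluminium compression probe, a 36 mm disc with a thin stem, 40 mm high, standing on the desk's blank bay at the left end. Origin: centre of its underside. A bystander.
- weight: Loose steel calibration weight, 28 mm across, 48 mm high, on the bench in front of the desk. Origin: centre of its underside. A bystander.
- cup: Loose white sample cup, 52 mm across, 32 mm high, on the bench in front of the desk. Origin: centre of its underside. A bystander.
- jar: Loose clear jar, 54 mm across, 68 mm high, on the bench to the right of the desk. Origin: centre of its underside. A bystander.
- wrench: Loose steel wrench, 150 mm long, lying on the bench to the left of the desk. A bystander.
- spacer: Loose steel ring, 56 mm across, 10 mm high, on the bench left of the desk's front. A bystander.
- mouse: Computer mouse, 105 x 60 x 32 mm, on the bench far to the right. A bystander.

How it is judged (in metres and radians):
On the way, in this order (a step that is already met when the one before it is completed fails the run):
1. the drive guard is lifted open, past the point where it stays by itself, with the toggle still off (value of joint drive_guard above 1.3 rad and value of joint drive_toggle below 0.25 rad), for 0.2 s.
2. the toggle is on while the guard is still open (value of joint drive_toggle above 0.65 rad and value of joint drive_guard above 1 rad), for 0.1 s.
3. the guard has dropped shut over the toggle, which is still on (value of joint drive_guard below 0.06 rad and value of joint drive_toggle above 0.65 rad), for 0.2 s.
At the end, for the whole second after the job is handed in: The drive toggle is fully over to the rear (above 0.65 rad) and its guard is fully shut (below 0.06 rad); the other guard is shut (below 0.1 rad), the bare toggle is at the front (below 0.2 rad), the knob's pointer is within 5 mm of where it was, and the robot is clear (all of step 3 and value of joint return_guard below 0.1 rad and value of joint range_toggle below 0.2 rad and distance of knob_mark from where it was at the start of the episode below 0.005 m); the robot touches nothing.
It fails at once if the wrong guard is opened (value of joint return_guard above 0.35 rad).
It fails at once if the bare toggle is flipped (value of joint range_toggle above 0.38 rad).
It fails at once if the speed knob is turned (distance of knob_mark from where it was at the start of the episode above 0.008 m).
It fails at once if a bystander is picked up or pushed more than 15 mm (distance of any of probe, weight, cup, jar, wrench, spacer, mouse from where it was at the start of the episode above 0.015 m).
It also fails if it takes over 51 s, if anything falls off the work surface, if the arm or the gripper's body presses on something with over 40 N, if the wrist force passes 120 N, or if a joint passes its speed limit or range.

## Working session

There is one attempt and no reset: what is moved stays moved. The work goes in short steps, Python scripts to look and compute and a shell command to move; the robot and the scene stay as the last step left them, time stands still between calls to the robot, and variables do not carry over. Pictures are saved under pics/ and viewed, at most 12 in all, crops included, and the job is handed in when it is done.

```bash
mkdir -p pics; ls; cat > h.py <<'E'
import numpy as np,cv2
from cell import env
from scipy.spatial.transform import Rotation as Ro
def cam(n,save=None):
    c=env.read_camera(n); np.savez('%s.npz'%n,**c)
    if save: cv2.imwrite('pics/'+save,cv2.cvtColor(c['color'],cv2.COLOR_RGB2BGR))
    return c
def load(n): return dict(np.load('%s.npz'%n))
def cloud(c):
    h,w=c['depth'].shape; f=h/2/np.tan(np.radians(float(c['fovy']))/2)
    u,v=np.meshgrid(np.arange(w),np.arange(h)); d=c['depth']
    P=np.stack([(u-c['cx'])/f*d,(v-c['cy'])/f*d,d],-1)
    return (P-c['t'])@c['R']
def proj(c,X):
    h=c['depth'].shape[0]; f=h/2/np.tan(np.radians(float(c['fovy']))/2)
    q=np.asarray(X)@c['R'].T+c['t']; return q[...,:2]/q[...,2:]*f+[c['cx'],c['cy']]
E
python3 - <<'E'
from h import *
cam('top','top.png');cam('scene','scene.png')
print(env.get_obs(),env.tip_reach)
E
```

```text
pics
{'time_s': 0.1, 'qpos': array([-75.73716599,  18.43522156,  -4.0143682 ,  83.16654501,
         1.29424493,  78.54235037,  -3.26081231]), 'joint_velocities': array([ 0.04051908, -0.06129565, -0.08704888, -0.25055531, -0.00858116,
       -0.04353952, -0.11271509]), 'effort': array([-1.81346854e-04, -4.92570376e+01, -4.05796096e-01, -3.13401461e+01,
       -6.43779687e-02,  3.95997043e-02,  8.34085176e-05]), 'tool_pos': array([0.15119076, 0.63170306, 0.24357804]), 'tool_rot': array([-1.79901068e+02,  5.09976868e-03,  1.66544668e+02]), 'force': array([-0.17634312, -0.72873951, -0.88502064]), 'wrist_torque': array([ 0.02379851, -0.01740002, -0.03027671]), 'grasp_force': 0.0, 'grip_width': 0.08674047946517949} 0.022
```

View pics/top.png

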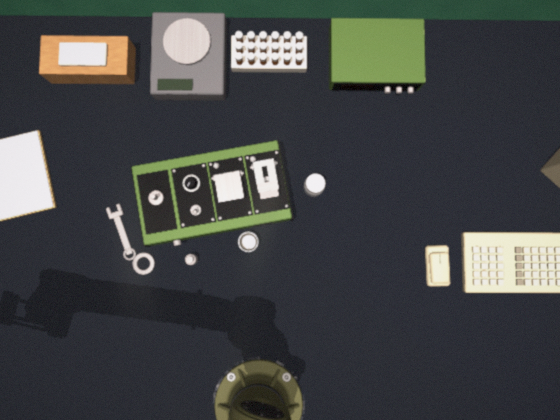

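View pics/scene.png

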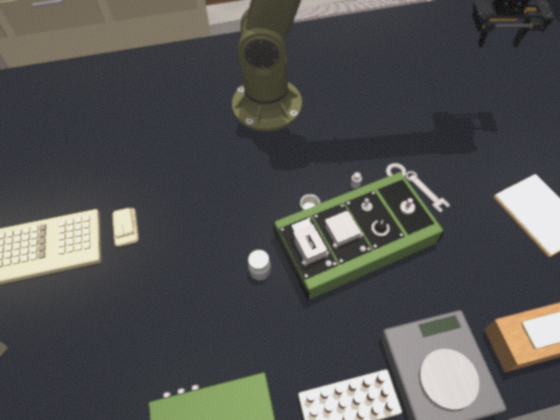

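The top view shows the desk at about (212,192), with the slotted guard on the rightmost module at (265,178). The cup is in front of it at (248,241), the jar at (315,184), the weight at (190,259) and the probe at (156,198).

```bash
python3 - <<'E'
from h import *
for n in ['top','scene']:
    c=load(n);P=cloud(c);col=c['color'].astype(int)
    g=(col[...,1]>col[...,2]+25)&(col[...,1]>col[...,0]+8)&(abs(P[...,2]-.075)<.012)&(P[...,0]<.75)&(P[...,0]>.3)
    # all desk top pts incl plates
    m=(abs(P[...,2]-.076)<.012)&(P[...,0]<.75)&(P[...,0]>.3)&(P[...,1]>-.2)&(P[...,1]<.35)
    print(n,g.sum(),m.sum(),np.median(P[g][:,2]))
    r=cv2.minAreaRect((P[m][:,:2]*1000).astype(np.float32));print(r)
    r=cv2.minAreaRect((P[g][:,:2]*1000).astype(np.float32));print(r)
    q=(P[...,2]>.115)&(P[...,2]<.135)&(P[...,0]<.75)&(P[...,0]>.3)&(P[...,1]>-.2)&(P[...,1]<.35)
    print(q.sum(),cv2.minAreaRect((P[q][:,:2]*1000).astype(np.float32)),np.median(P[q],0))
c=load('top')
for x,y in [(265,178)]:print(cloud(c)[y,x])
cv2.imwrite('pics/c.png',cv2.cvtColor(cv2.resize(c['color'][130:280,90:340],None,fx=3,fy=3,interpolation=3),cv2.COLOR_RGB2BGR))
P=cloud(c)
for n,(x,y) in dict(cup=(248,241),weight=(190,259),jar=(315,184),probe=(156,198)).items():print(n,P[y-1:y+2,x-1:x+2].reshape(-1,3).mean(0))
E
```

```text
top 3883 10630 0.07556500462200658
((538.766845703125, 75.097412109375), (202.9451141357422, 471.31158447265625), 10.684247016906738)
((530.8281860351562, 120.3039321899414), (201.98924255371094, 371.6637878417969), 10.718893051147461)
706 ((532.9439697265625, 108.82835388183594), (91.89334869384766, 303.3721008300781), 10.520662307739258) [ 0.55118275 -0.01685518  0.12194719]
scene 3508 9081 0.07441000417751602
((542.6907348632812, 72.7054443359375), (202.79530334472656, 468.01483154296875), 10.887144088745117)
((533.057373046875, 120.4310073852539), (201.9233856201172, 370.9272155761719), 10.803461074829102)
705 ((533.82373046875, 106.63838195800781), (92.78284454345703, 304.2748107910156), 11.611409187316895) [ 0.55801399 -0.0176442   0.12079237]
[ 0.56480349 -0.01371784  0.08112078]
cup [0.41139812 0.03121447 0.00380943]
weight [0.36445724 0.17274985 0.05007404]
jar [ 0.55251452 -0.1384825   0.06769056]
probe [0.51146762 0.24932908 0.0992135 ]
```

View pics/c.png

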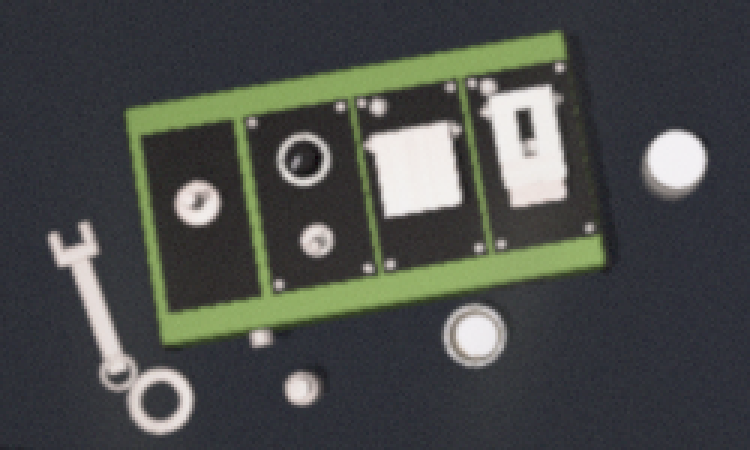

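```bash
python3 - <<'E'
from h import *
a=np.radians(10.7);Rz=np.array([[np.cos(a),-np.sin(a)],[np.sin(a),np.cos(a)]])
for n in ['top','scene']:
    c=load(n);P=cloud(c);D=np.array([.532,.1204])
    L=(P[...,:2]-D)@Rz
    for lo,hi in [(.1,.113),(.113,.119),(.119,.127)]:
        q=(P[...,2]>lo)&(P[...,2]<hi)&(abs(L[...,0])<.09)&(L[...,1]<-.08)&(L[...,1]>-.18)
        X=L[q];print(n,lo,q.sum(),np.percentile(X,[2,50,98],axis=0).round(4).tolist(),np.median(P[q][:,2]))
    col=c['color'].astype(int)
    # plate extents: dark, z~.078
    dk=(col.sum(-1)<150)&(abs(P[...,2]-.078)<.01)&(abs(L[...,0])<.085)&(abs(L[...,1])<.18)
    print(np.percentile(L[dk],[1,99],axis=0))
    gr=(col[...,1]>col[...,2]+25)&(abs(L[...,0])<.06)&(abs(L[...,1])<.18)&(abs(P[...,2]-.075)<.01)
    h,e=np.histogram(L[gr][:,1],bins=90,range=(-.18,.18));print([(round(e[i]+.002,3),h[i]) for i in range(90) if h[i]>12])
E
```

```text
top 0.1 2 [[-0.0068, -0.1388], [-0.0053, -0.1374], [-0.0037, -0.136]] 0.1057288508802154
top 0.113 54 [[-0.0332, -0.1627], [0.0011, -0.1448], [0.0431, -0.1146]] 0.11801329742525632
top 0.119 616 [[-0.045, -0.1621], [-0.0049, -0.1377], [0.0427, -0.1146]] 0.12219810629209679
[[-0.07076982 -0.17175741]
 [ 0.06996168  0.16988024]]
[(np.float64(-0.098), np.int64(19)), (np.float64(-0.094), np.int64(73)), (np.float64(-0.09), np.int64(28)), (np.float64(-0.006), np.int64(19)), (np.float64(-0.002), np.int64(71)), (np.float64(0.002), np.int64(25)), (np.float64(0.086), np.int64(21)), (np.float64(0.09), np.int64(71)), (np.float64(0.094), np.int64(73)), (np.float64(0.098), np.int64(40)), (np.float64(0.174), np.int64(52)), (np.float64(0.178), np.int64(71))]
scene 0.1 98 [[-0.0206, -0.1651], [0.0327, -0.1552], [0.0474, -0.1191]] 0.10629003713895062
scene 0.113 123 [[-0.0315, -0.1652], [0.0136, -0.1443], [0.0473, -0.1146]] 0.11802356421162653
scene 0.119 583 [[-0.0429, -0.1642], [-0.0006, -0.1402], [0.0454, -0.116]] 0.12124192589820172
[[-0.06660353 -0.17166395]
 [ 0.06916982  0.16900989]]
[(np.float64(-0.094), np.int64(67)), (np.float64(-0.09), np.int64(33)), (np.float64(-0.002), np.int64(25)), (np.float64(0.002), np.int64(23)), (np.float64(0.086), np.int64(16)), (np.float64(0.09), np.int64(50)), (np.float64(0.094), np.int64(67)), (np.float64(0.098), np.int64(57)), (np.float64(0.174), np.int64(32)), (np.float64(0.178), np.int64(54))]
```

```bash
cat >> h.py <<'E'
A=np.radians(10.7);D=np.array([.532,.1204,0])
W=Ro.from_euler('z',A).as_matrix()
def tool(tilt):  # tilt deg from vertical, fingers forward; columns x,y,z in world
    t=np.radians(tilt);z=np.array([np.sin(t),0,-np.cos(t)]);y=np.array([0,1.,0])
    return W@np.stack([np.cross(y,z),y,z],1)
def goalU(lx,z,tilt,ly=-.139,side=1): # front-upper corner (side=1) / centre (0) / rear corner(-1) of fingertip
    R=tool(tilt); U=D+W@np.array([lx,ly,0])+[0,0,z]
    return U+side*.0095*R[:,0]-.022*R[:,2],R
def rows(p,R,p0=None,R0=None):
    o=env.get_obs()
    if p0 is None: p0=o['tool_pos'];R0=Ro.from_euler('xyz',o['tool_rot'],degrees=True).as_matrix()
    s=R0.T@(np.asarray(p)-p0)/.03; r=Ro.from_matrix(R0.T@R).as_rotvec(degrees=True)/6
    print('to',np.round(p,4),'row',s.round(3),r.round(3)); return p,R
E
python3 - <<'E'
from h import *
rows([.42,.32,.27],tool(0))
p,R=goalU(-.10,.167,45); rows(p,R,np.array([.42,.32,.27]),tool(0))
E
```

```text
to [0.42 0.32 0.27] row [-11.132  -8.021  -0.866] [-1.600e-02 -3.000e-03 -4.026e+00]
to [ 0.4377 -0.0389  0.1758] row [  1.643 -11.864   3.139] [ 0.  -7.5  0. ]
```

```bash
python3 -m creep '[0,-11.13,-8.02,-0.87,0,0,-4.03, 0,-11.13,-8.02,-0.87,0,0,-4.03, 0,-11.13,-8.02,-0.87,0,0,-4.03, 0,-11.13,-8.02,-0.87,0,0,-4.03, 0,-11.13,-8.02,-0.87,0,0,-4.03, 0,-11.13,-8.02,-0.87,0,0,-4.03, 0,-11.13,-8.02,-0.87,0,0,-4.03, 0,-11.13,-8.02,-0.87,0,0,-4.03, 0,-11.13,-8.02,-0.87,0,0,-4.03, 0,-11.13,-8.02,-0.87,0,0,-4.03, 0,-11.13,-8.02,-0.87,0,0,-4.03, 0,-11.13,-8.02,-0.87,0,0,-4.03]'; python3 - <<'E'
from h import *
p,R=goalU(-.10,.167,45); rows(p,R); print(env.get_obs()['qpos'])
E
```

```text
time_s: 1.3
tool_pos: [0.4182, 0.3226, 0.2703]
tool_rot: [180.0, -0.1, -169.0]
force: [-0.1, 0.8, 0.6]
grip_width: 0.0029
grasp_force: 0.0
to [ 0.4377 -0.0389  0.1758] row [  1.651 -11.953   3.144] [ 0.02  -7.51   0.039]
[-48.98757762   2.75539873   8.81975179  98.50329967  -0.47953517
  78.81290864  60.87002491]
```

```bash
python3 -m creep '[0,1.65,-11.95,1,0,-7.5,0, 0,1.65,-11.95,1,0,-7.5,0, 0,1.65,-11.95,1,0,-7.5,0, 0,1.65,-11.95,1,0,-7.5,0, 0,1.65,-11.95,1,0,-7.5,0, 0,1.65,-11.95,1,0,-7.5,0, 0,1.65,-11.95,1,0,-7.5,0, 0,1.65,-11.95,1,0,-7.5,0, 0,1.65,-11.95,1,0,-7.5,0, 0,1.65,-11.95,3.14,0,-7.5,0, 0,1.65,-11.95,3.14,0,-7.5,0, 0,1.65,-11.95,3.14,0,-7.5,0]'; python3 - <<'E'
from h import *
p,R=goalU(-.10,.167,45); rows(p,R); print(env.get_obs()['qpos'])
cam('wrist','w1.png')
c=load('wrist')
for n,X in dict(lip=[-.045,-.139,.121],hinge=[.04,-.139,.09]).items():
    print(n,proj(c,D+W@np.array([X[0],X[1],0])+[0,0,X[2]]))
E
```

```text
time_s: 2.5
tool_pos: [0.4831, 0.1056, 0.1405]
tool_rot: [178.9, 34.8, -168.4]
force: [-0.1, 1.7, -0.1]
grip_width: 0.0007
grasp_force: 0.0
to [ 0.4377 -0.0389  0.1758] row [ 1.342 -4.366 -2.453] [ 0.285 -1.706  0.099]
[ -7.92946624 -17.18059013  -7.67161013 139.02750225  -2.27980268
  23.24756728  87.80108084]
lip [ 44.22539442 246.70106213]
hinge [120.61011796 270.22529777]
```

View pics/w1.png

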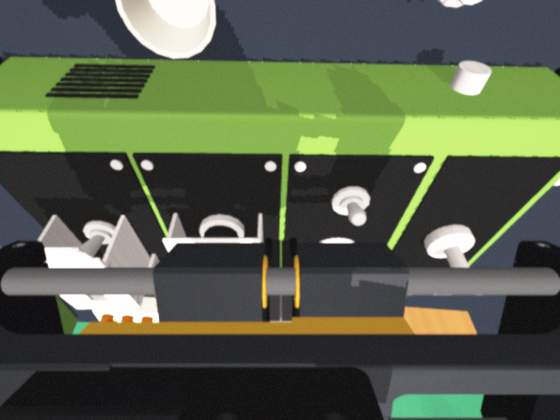

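The wrist view shows the gripper above the return module at about (220,230), with the slotted guard off to the left at (95,250). A 45° tilt puts joints 2 and 4 at their limits, so I'll use about 30° and raise the tool first.

```bash
python3 - <<'E'
from h import *
o=env.get_obs();p=o['tool_pos']
rows([p[0]+.02,p[1],.22],tool(30))
rows(goalU(-.055,.185,30)[0],tool(30))
E
```

```text
to [0.5043 0.102  0.22  ] row [-2.044 -0.091 -1.79 ] [0.245 0.814 0.076]
to [ 0.4849 -0.03    0.1993] row [-0.429 -4.273 -2.164] [0.245 0.814 0.076]
```

```bash
python3 -m creep '[0,-2.04,-0.09,-1.79,0.24,0.81,0.08, 0,-2.04,-0.09,-1.79,0.24,0.81,0.08, 0,-2.04,-0.09,-1.79,0.24,0.81,0.08, 0,-1.2,-2,-1.9,0.24,0.81,0.08, 0,-0.43,-4.27,-2.16,0.24,0.81,0.08, 0,-0.43,-4.27,-2.16,0.24,0.81,0.08, 0,-0.43,-4.27,-2.16,0.24,0.81,0.08, 0,-0.43,-4.27,-2.16,0.24,0.81,0.08]'; python3 - <<'E'
from h import *
p,R=goalU(-.055,.185,30); rows(p,R); print(env.get_obs()['qpos'])
rows(*goalU(-.051,.140,30))
E
```

```text
time_s: 3.35
tool_pos: [0.4964, -0.0306, 0.1968]
tool_rot: [179.8, 29.6, -169.7]
force: [-0.7, -0.2, 0.6]
grip_width: 0.0006
grasp_force: 0.0
to [ 0.4849 -0.03    0.1993] row [ 0.284  0.092 -0.258] [ 0.007 -0.064 -0.056]
[ 17.43092154 -17.2205483   -9.47206057 129.79731249 -18.46072137
  40.20417836 119.35477493]
to [ 0.4888 -0.0292  0.1543] row [0.91  0.087 1.112] [ 0.007 -0.064 -0.056]
```

```bash
python3 - <<'E'
from h import *
rows(*goalU(-.055,.15,25))
E
```

```text
to [ 0.4862 -0.0297  0.1659] row [0.796 0.088 0.731] [ 0.01   0.77  -0.055]
```

```bash
python3 -m creep '[0,0.8,0.09,0.73,0,0.77,-0.05, 0,0.8,0.09,0.73,0,0.77,-0.05, 0,0.8,0.09,0.73,0,0.77,-0.05, 0,0.8,0.09,0.73,0,0.77,-0.05]'; python3 - <<'E'
from h import *
rows(*goalU(-.055,.15,25)); print(env.get_obs()['qpos'])
rows(*goalU(-.053,.094,25))
E
```

```text
time_s: 3.75
tool_pos: [0.4871, -0.0286, 0.1673]
tool_rot: [180.0, 25.2, -169.1]
force: [-0.2, -0.2, -0.2]
grip_width: 0.0007
grasp_force: 0.0
to [ 0.4862 -0.0297  0.1659] row [ 0.053 -0.03   0.025] [0.017 0.033 0.033]
[ 17.96154391 -14.2075475  -11.38377449 129.66402721 -15.40248385
  41.00907625 116.82567183]
to [ 0.4881 -0.0293  0.1099] row [ 0.788 -0.03   1.743] [0.017 0.033 0.033]
```

```bash
python3 -m creep '[0,0.4,-0.03,0.87,0,0,0, 0,0.79,-0.03,1.74,0,0,0, 0,0.79,-0.03,1.74,0,0,0, 0,0.79,-0.03,1.74,0,0,0]'; python3 - <<'E'
from h import *
rows(*goalU(-.053,.094,25))
rows(*goalU(-.036,.094,25))
c=cam('scene');x,y=proj(c,D+W@np.array([-.03,-.139,0])+[0,0,.12]).astype(int)
cv2.imwrite('pics/s2.png',cv2.cvtColor(cv2.resize(c['color'][y-60:y+60,x-80:x+80],None,fx=5,fy=5,interpolation=3),cv2.COLOR_RGB2BGR))
E
```

```text
time_s: 4.15
tool_pos: [0.4876, -0.0303, 0.1098]
tool_rot: [180.0, 25.1, -169.2]
force: [0.7, -0.5, 1.3]
grip_width: 0.0005
grasp_force: 0.0
to [ 0.4881 -0.0293  0.1099] row [-0.021  0.027  0.007] [0.014 0.022 0.017]
to [ 0.5048 -0.0262  0.1099] row [-0.534  0.026  0.247] [0.014 0.022 0.017]
```

View pics/s2.png

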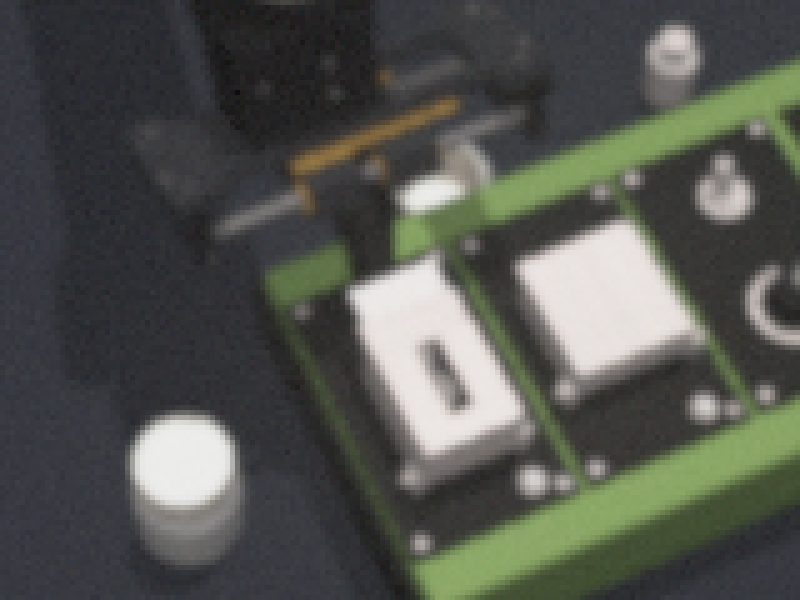

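The scene crop shows the closed fingers at (370,245), just in front of the lip at (397,275) and a few mm to the right of centre. The guard is shut, and the cup and jar haven't moved. Going under the lip with a small shift to the left.

```bash
python3 -m creep '[0,-0.27,0.08,0.12,0,0,0, 0,-0.53,0.15,0.25,0,0,0, 0,-0.53,0.15,0.25,0,0,0, 0,-0.53,0.15,0.25,0,0,0]'; python3 - <<'E'
from h import *
y=-.135
p0,R0=goalU(-.036,.094,25,y); rows(p0,R0)
for a,z in [(-.036,.119),(-.029,.131),(-.0197,.142),(-.008,.149),(.004,.155),(.016,.159),(.028,.163),(.038,.164),(.048,.164),(.060,.161),(.066,.160)]:
    rows(goalU(a,z,25,y)[0],R0,p0,R0)
E
```

```text
time_s: 4.6
tool_pos: [0.5041, -0.0226, 0.1093]
tool_rot: [180.0, 25.1, -169.2]
force: [0.7, 0.5, 0.4]
grip_width: 0.0002
grasp_force: 0.0
to [ 0.5041 -0.0223  0.1099] row [-0.01   0.012 -0.02 ] [0.015 0.017 0.018]
to [ 0.5041 -0.0223  0.1349] row [-0.352  0.    -0.755] [0. 0. 0.]
to [ 0.511  -0.021   0.1469] row [-0.733  0.    -1.019] [0. 0. 0.]
to [ 0.5201 -0.0192  0.1579] row [-1.169 -0.    -1.22 ] [0. 0. 0.]
to [ 0.5316 -0.0171  0.1649] row [-1.621 -0.    -1.267] [0. 0. 0.]
to [ 0.5434 -0.0148  0.1709] row [-2.068 -0.    -1.279] [0. 0. 0.]
to [ 0.5552 -0.0126  0.1749] row [-2.487 -0.    -1.231] [0. 0. 0.]
to [ 0.567  -0.0104  0.1789] row [-2.905 -0.    -1.183] [0. 0. 0.]
to [ 0.5768 -0.0085  0.1799] row [-3.222 -0.    -1.072] [0. 0. 0.]
to [ 0.5866 -0.0067  0.1799] row [-3.524 -0.    -0.931] [0. 0. 0.]
to [ 0.5984 -0.0044  0.1769] row [-3.844 -0.    -0.672] [0. 0. 0.]
to [ 0.6043 -0.0033  0.1759] row [-4.011 -0.    -0.557] [0. 0. 0.]
```

First half of the lift, then a look.

```bash
python3 -m creep '[0,-0.18,0,-0.38,0,0,0, 0,-0.35,0,-0.76,0,0,0, 0,-0.54,0,-0.89,0,0,0, 0,-0.73,0,-1.02,0,0,0, 0,-0.95,0,-1.12,0,0,0, 0,-1.17,0,-1.22,0,0,0, 0,-1.4,0,-1.25,0,0,0, 0,-1.62,0,-1.27,0,0,0, 0,-1.85,0,-1.27,0,0,0, 0,-2.07,0,-1.28,0,0,0]'; python3 - <<'E'
from h import *
y=-.135
p,R0=goalU(.004,.155,25,y); rows(p,R0)
c=cam('scene');x,y=proj(c,D+W@np.array([-.03,-.139,0])+[0,0,.12]).astype(int)
cv2.imwrite('pics/s3.png',cv2.cvtColor(cv2.resize(c['color'][y-60:y+60,x-80:x+80],None,fx=5,fy=5,interpolation=3),cv2.COLOR_RGB2BGR))
E
```

```text
time_s: 5.6
tool_pos: [0.5434, -0.0153, 0.1701]
tool_rot: [180.0, 25.1, -169.2]
force: [-0.8, 0.0, 0.1]
grip_width: 0.0002
grasp_force: 0.1
to [ 0.5434 -0.0148  0.1709] row [-0.014  0.014 -0.024] [0.015 0.011 0.013]
```

View pics/s3.png

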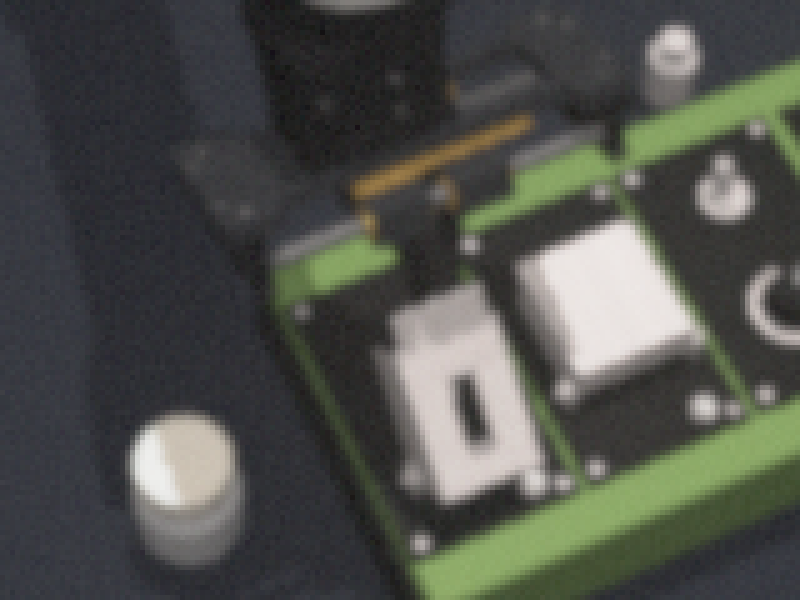

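The guard is about 40° open and resting on the fingertip at (430,290). Continuing the arc.

```bash
python3 -m creep '[0,-0.21,0,0.02,0,0,0, 0,-0.42,0,0.05,0,0,0, 0,-0.63,0,0.07,0,0,0, 0,-0.84,0,0.1,0,0,0, 0,-1.0,0,0.15,0,0,0, 0,-1.15,0,0.21,0,0,0, 0,-1.3,0,0.28,0,0,0, 0,-1.45,0,0.35,0,0,0, 0,-1.61,0,0.48,0,0,0, 0,-1.77,0,0.6,0,0,0, 0,-1.94,0,0.72,0,0,0, 0,-1.94,0,0.72,0,0,0]'; python3 - <<'E'
from h import *
y=-.135
p,R0=goalU(.066,.16,25,y); rows(p,R0)
c=cam('scene');x,y=proj(c,D+W@np.array([-.03,-.139,0])+[0,0,.12]).astype(int)
cv2.imwrite('pics/s4.png',cv2.cvtColor(cv2.resize(c['color'][y-60:y+60,x-80:x+80],None,fx=5,fy=5,interpolation=3),cv2.COLOR_RGB2BGR))
rows(*goalU(-.01,.175,25)); 
for a,z in [(-.03,.165),(-.03,.102),(.0,.102),(.002,.102)]: rows(goalU(a,z,25,-.139)[0],R0,goalU(-.01,.175,25)[0],R0)
E
```

```text
time_s: 6.85
tool_pos: [0.6043, -0.0035, 0.1749]
tool_rot: [179.9, 25.1, -169.2]
force: [-0.2, -0.1, 0.5]
grip_width: 0.0005
grasp_force: 0.0
to [ 0.6043 -0.0033  0.1759] row [-0.017  0.006 -0.031] [0.017 0.012 0.016]
to [ 0.5304 -0.0214  0.1909] row [ 2.052 -0.12  -1.552] [0.017 0.008 0.015]
to [ 0.5107 -0.0251  0.1809] row [0.745 0.    0.02 ] [0. 0. 0.]
to [ 0.5107 -0.0251  0.1179] row [1.633 0.    1.924] [0. 0. 0.]
to [ 0.5402 -0.0195  0.1179] row [ 0.726 -0.     2.346] [0. 0. 0.]
to [ 0.5422 -0.0191  0.1179] row [0.666 0.    2.374] [0. 0. 0.]
```

View pics/s4.png

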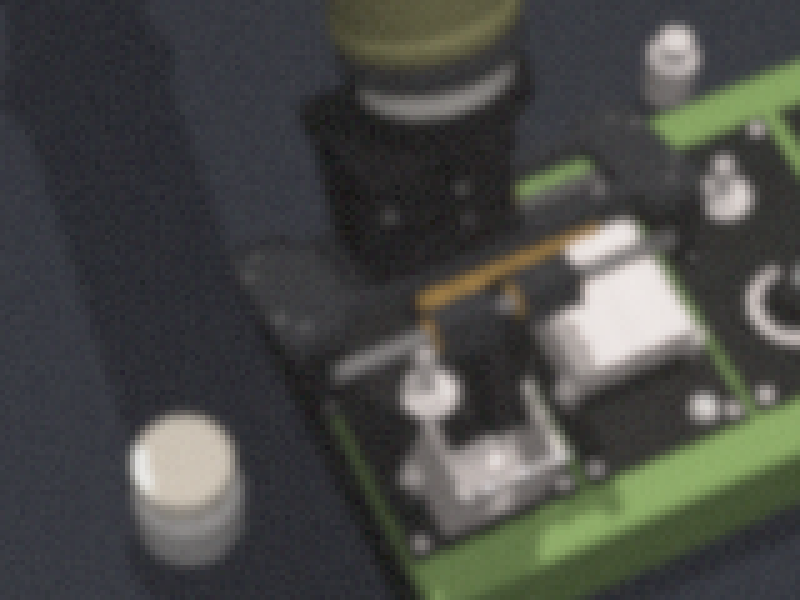

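The guard stands open at its stop at (500,470), and the toggle at (428,375) still leans to the front. Backing out and lowering the fingertip in front of the lever.

```bash
python3 -m creep '[0,1,-0.06,-0.9,0,0,0, 0,2.05,-0.12,-1.55,0,0,0, 0,2.8,-0.12,-1.53,0,0,0, 0,2.8,-0.12,-1.53,0,0,0, 0,3.1,-0.12,-0.9,0,0,0, 0,3.4,-0.12,-0.3,0,0,0, 0,3.69,-0.12,0.37,0,0,0, 0,3.69,-0.12,0.37,0,0,0, 0,3.69,-0.12,0.37,0,0,0]'; python3 - <<'E'
from h import *
p,R0=goalU(-.03,.102,25); rows(p,R0)
rows(*goalU(.003,.102,25)); rows(*goalU(.010,.102,25))
E
```

```text
time_s: 7.8
tool_pos: [0.5112, -0.0249, 0.1185]
tool_rot: [179.9, 25.1, -169.2]
force: [0.1, 0.0, 0.8]
grip_width: 0.0003
grasp_force: 0.0
to [ 0.5107 -0.0251  0.1179] row [ 0.022 -0.002  0.012] [0.017 0.014 0.015]
to [ 0.5432 -0.019   0.1179] row [-0.974 -0.004  0.479] [0.017 0.014 0.015]
to [ 0.55   -0.0177  0.1179] row [-1.186 -0.005  0.577] [0.017 0.014 0.015]
```

```bash
python3 -m creep '[0,-0.15,0,0.07,0,0,0, 0,-0.3,0,0.15,0,0,0, 0,-0.45,0,0.22,0,0,0, 0,-0.6,0,0.29,0,0,0, 0,-0.75,0,0.36,0,0,0, 0,-0.88,0,0.43,0,0,0, 0,-0.88,0,0.43,0,0,0, 0,-0.3,0,0.15,0,0,0, 0,-0.5,0,-1,0,0,0, 0,-0.9,0,-2.4,0,0,0, 0,-0.9,0,-2.4,0,0,0]'; python3 - <<'E'
from h import *
c=cam('scene');x,y=proj(c,D+W@np.array([-.03,-.139,0])+[0,0,.12]).astype(int)
cv2.imwrite('pics/s5.png',cv2.cvtColor(cv2.resize(c['color'][y-60:y+60,x-80:x+80],None,fx=5,fy=5,interpolation=3),cv2.COLOR_RGB2BGR))
rows(*goalU(-.02,.23,0))
E
```

```text
time_s: 8.9
tool_pos: [0.5077, -0.0272, 0.2018]
tool_rot: [-179.8, 25.7, -169.2]
force: [0.8, -0.7, 0.4]
grip_width: 0.0005
grasp_force: 0.0
to [ 0.5288 -0.0217  0.252 ] row [-1.453  0.03  -1.27 ] [-0.018  4.245  0.016]
```

View pics/s5.png

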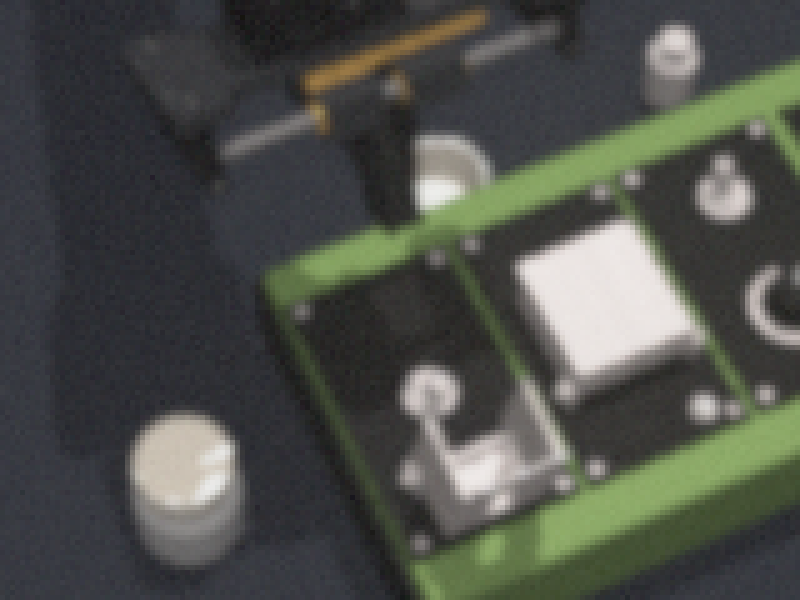

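The lever no longer sticks out forward, and the guard is still open. Checking numerically where the lever tip lies before closing.

```bash
python3 - <<'E'
from h import *
c=load('scene');x0,y0=proj(c,D+W@np.array([-.03,-.139,0])+[0,0,.12]).astype(int)
for X in [(-.01,-.139,.108),(.01,-.139,.108),(0,-.139,.083),(.01,-.139,.083)]:
    print(X,(proj(c,D+W@np.array([X[0],X[1],0])+[0,0,X[2]])-[x0-80,y0-60])*5)
P=cloud(c);L=(P[...,:2]-D[:2])@W[:2,:2]
m=(abs(L[...,0])<.025)&(abs(L[...,1]+.139)<.012)&(P[...,2]>.095)&(P[...,2]<.118)
print(np.c_[L[m],P[m][:,2]].round(3)[:25])
cv2.imwrite('pics/s6.png',cv2.cvtColor(cv2.resize(c['color'][y0:y0+45,x0-20:x0+40],None,fx=12,fy=12,interpolation=2),cv2.COLOR_RGB2BGR))
o=env.get_obs();p=o['tool_pos']
p1,R=goalU(-.01,.235,0);rows(p1,R)
rows(goalU(.125,.235,0,side=0)[0],R,p1,R)
rows(goalU(.125,.147,0,side=0)[0],R,p1,R)
E
```

```text
(-0.01, -0.139, 0.108) [419.6711806  346.86628425]
(0.01, -0.139, 0.108) [438.17150113 381.08491572]
(0, -0.139, 0.083) [427.40791678 388.28222881]
(0.01, -0.139, 0.083) [436.51219784 405.239925  ]
[[ 0.005 -0.141  0.107]
 [ 0.006 -0.139  0.107]
 [ 0.008 -0.137  0.11 ]
 [ 0.005 -0.143  0.105]
 [ 0.007 -0.142  0.106]
 [ 0.008 -0.14   0.107]
 [ 0.011 -0.139  0.11 ]
 [ 0.011 -0.136  0.108]
 [ 0.007 -0.145  0.104]
 [ 0.01  -0.143  0.108]
 [ 0.01  -0.14   0.105]
 [ 0.013 -0.14   0.11 ]
 [ 0.013 -0.137  0.108]
 [ 0.009 -0.145  0.103]
 [ 0.012 -0.144  0.107]
 [ 0.014 -0.143  0.109]
 [ 0.014 -0.14   0.107]
 [ 0.014 -0.137  0.104]
 [ 0.01  -0.143  0.096]
 [ 0.015 -0.143  0.105]
 [ 0.015 -0.14   0.103]]
to [ 0.5386 -0.0198  0.257 ] row [-1.825  0.029 -1.278] [-0.018  4.245  0.016]
to [0.6806 0.007  0.257 ] row [-4.817 -0.     0.   ] [0. 0. 0.]
to [0.6806 0.007  0.169 ] row [-4.817 -0.     2.933] [0. 0. 0.]
```

View pics/s6.png

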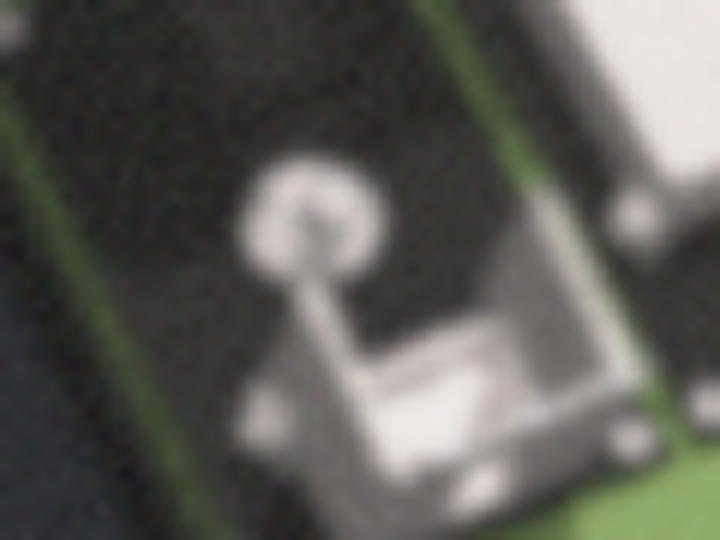

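The lever now leans to the rear, with its tip at x=+10 mm as seen end-on at (315,225). Going upright and over, to behind the guard.

```bash
python3 -m creep '[0,-1.0,0.03,-1.28,0,4.24,0, 0,-1.82,0.03,-1.28,0,4.24,0, 0,-1.82,0.03,-1.28,0,4.24,0, 0,-1.82,0.03,-1.28,0,4.24,0, 0,-1.82,0.03,-1.28,0,4.24,0]'; python3 -m creep '[0,-1.6,0,0,0,0,0, 0,-3.2,0,0,0,0,0, 0,-4.9,0,0,0,0,0, 0,-4.9,0,0,0,0,0, 0,-4.9,0,0,0,0,0, 0,-4.9,0,0,0,0,0]'; python3 - <<'E'
from h import *
rows(*goalU(.127,.147,0,side=0))
p0,R=goalU(.127,.147,0,side=0)
for a in (.09,.06,.04,.03):rows(goalU(a,.147,0,side=-1)[0],R,p0,R)
E
```

```text
time_s: 9.45
tool_pos: [0.537, -0.0189, 0.2504]
tool_rot: [179.8, -0.5, -169.1]
force: [-0.1, -0.6, 0.4]
grip_width: 0.0004
grasp_force: 0.0
time_s: 10.05
tool_pos: [0.6799, 0.0076, 0.2525]
tool_rot: [-180.0, -0.3, -169.2]
force: [-0.3, -0.7, 0.3]
grip_width: 0.0005
grasp_force: 0.0
to [0.6826 0.0074 0.169 ] row [-0.104 -0.023  2.783] [-0.003 -0.057  0.014]
to [0.6556 0.0023 0.169 ] row [0.917 0.    0.   ] [0. 0. 0.]
to [ 0.6261 -0.0033  0.169 ] row [1.917 0.    0.   ] [0. 0. 0.]
to [ 0.6064 -0.007   0.169 ] row [2.583 0.    0.   ] [0. 0. 0.]
to [ 0.5966 -0.0088  0.169 ] row [ 2.917 -0.     0.   ] [0. 0. 0.]
```

```bash
python3 -m creep '[0,-0.1,0,1.4,0,0,0, 0,-0.1,0,2.78,0,0,0, 0,-0.1,0,2.78,0,0,0, 0,-0.1,0,2.78,0,0,0]'; python3 -m creep '[0,0.5,0,0,0,0,0, 0,0.9,0,0,0,0,0, 0,1.2,0,0,0,0,0, 0,1.5,0,0,0,0,0, 0,1.75,0,0,0,0,0, 0,2.0,0,0,0,0,0, 0,2.25,0,0,0,0,0, 0,2.5,0,0,0,0,0, 0,2.7,0,0,0,0,0, 0,2.9,0,0,0,0,0, 0,2.9,0,0,0,0,0, 0,2.9,0,0,0,0,0]'; python3 - <<'E'
from h import *
c=cam('scene');x,y=proj(c,D+W@np.array([-.03,-.139,0])+[0,0,.12]).astype(int)
cv2.imwrite('pics/s7.png',cv2.cvtColor(cv2.resize(c['color'][y-60:y+60,x-80:x+80],None,fx=5,fy=5,interpolation=3),cv2.COLOR_RGB2BGR))
E
```

```text
time_s: 10.45
tool_pos: [0.6829, 0.008, 0.1701]
tool_rot: [-180.0, -0.3, -169.2]
force: [0.4, -1.3, 1.4]
grip_width: 0.0006
grasp_force: 0.0
time_s: 11.65
tool_pos: [0.5984, -0.0076, 0.169]
tool_rot: [180.0, -0.3, -169.2]
force: [0.6, 0.6, 0.6]
grip_width: 0.0002
grasp_force: 0.0
```

View pics/s7.png

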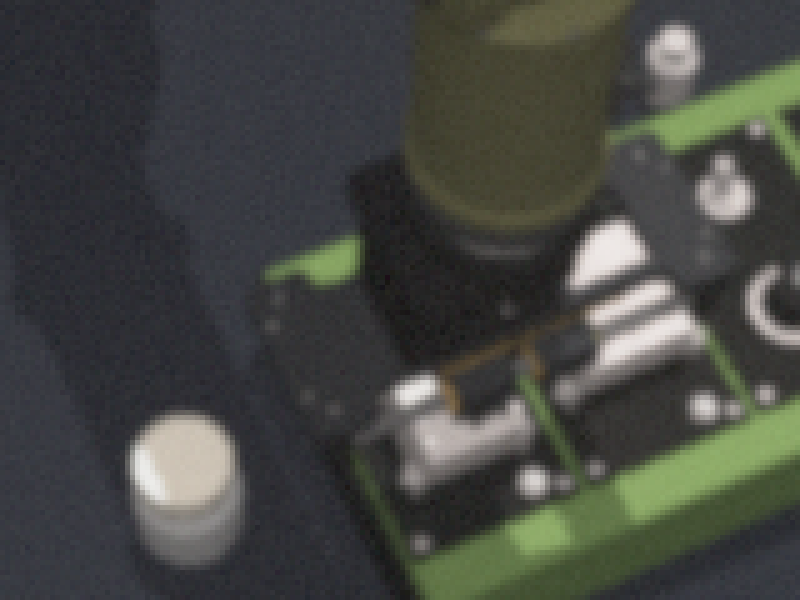

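The guard appears shut again, with its hinge end at (460,450). Rising straight up to clear it and then checking.

```bash
python3 -m creep '[0,-0.6,0,-1.2,0,0,0, 0,-1,0,-2.6,0,0,0, 0,-2.2,0,-4,0,0,0, 0,-3.3,0,-4.5,0,0,0, 0,-3.3,0,-4.5,0,0,0, 0,-3.3,0,-4.5,0,0,0, 0,-3.3,0,-4.5,0,0,0]'; python3 - <<'E'
from h import *
c=cam('scene')
P=cloud(c);L=(P[...,:2]-D[:2])@W[:2,:2]
m=(L[...,0]>-.05)&(L[...,0]<.045)&(abs(L[...,1]+.139)<.02)&(P[...,2]>.11)&(P[...,2]<.2)
X=np.c_[L[m],P[m][:,2]]
for lo in np.arange(-.05,.045,.012):
    k=(X[:,0]>=lo)&(X[:,0]<lo+.012)
    if k.any():print(lo.round(3),k.sum(),np.median(X[k,2]))
o=load('scene')
x,y=proj(c,D+W@np.array([-.03,-.139,0])+[0,0,.12]).astype(int)
cv2.imwrite('pics/s8.png',cv2.cvtColor(cv2.resize(c['color'][y-70:y+80,x-90:x+110],None,fx=4,fy=4,interpolation=3),cv2.COLOR_RGB2BGR))
E
```

```text
time_s: 12.4
tool_pos: [0.6955, 0.0108, 0.302]
tool_rot: [180.0, -0.5, -169.2]
force: [0.5, 0.3, -0.5]
grip_width: 0.0008
grasp_force: 0.0
-0.05 43 0.12260452786602218
-0.038 61 0.1219725850532067
-0.026 22 0.12066398872971892
```

View pics/s8.png

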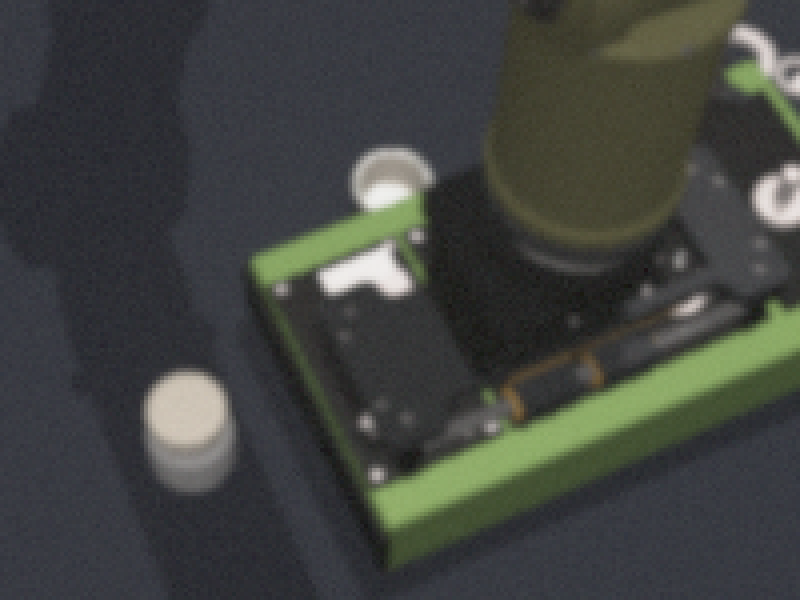

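The lip shows at (365,265) at its shut height of 0.122 m, and the gripper is well clear at z=0.30. Handing in.

```bash
python3 -c "
from cell import env
print(env.sign_off())"
```

```text
the job is handed in; nothing more can be done
None
```

I lifted the drive guard open, pushed the toggle over to its rear (on) side and tipped the guard shut over it. I then handed the job in with the arm clear, at 12.4 s on the robot's clock, but the hand-in returned no verdict.

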